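# Refit the retaining clip on a bench tap spigot

## Task

Pick up the dark steel retaining clip by its orange tab and push it sideways, open end first, into the groove of the tap's spigot until it snaps over the neck and is fully home, lying level. Push firmly but gently, never jamming or ramming the tap, then let go. Leave the spirit level, the cross handle, the brass nut and the spanner where they are.

Things in the scene. Friction and masses are not known exactly. Their poses are not given: they have to be found in the camera images.
- stand: Bench tap, fixed: wooden base 130 x 130 x 18 mm, brass body of radius 21 mm up to 70 mm height, chrome spout (radius 9 mm, below 50 mm height) running 117 mm out to its +x. Origin: centre of the base's underside, z up. A round upright spigot rises from it on the same axis: a flat chrome collar disc, on it the groove, above that a chrome head.
- stand_axis (a point): Point on the spigot's vertical axis, always 75 mm above the bench. The groove starts directly on top of the collar (radius 40 mm, 6 mm thick): it is 8 mm high, its greased brass neck has radius 12 mm. The head above it has radius 17 mm, height 42 mm, a blue dot on top. The clip may enter from any side.
- spigot_high (a point): Point on the axis 115 mm above the bench. The spigot is screwed in to a different depth each time and stays there: the collar's top, which is the groove's lower face, stands anywhere from 75 to 115 mm above the bench. It is not reported: feel it (say, lower the clip onto the collar beside the head) or see it.
- mat: Fixed cork mat 150 x 110 x 4 mm on which the clip lies flat at the start. Origin: centre of its underside.
- clip: Retaining clip, about 60 g: a flat open U of dark steel, 5 mm thick, lying flat, with an upright orange tab. Origin: on its underside, at the point that lies on the spigot's axis when home; z up, +x towards its open end (the push direction). The bow spans x = -12.3 to -20 mm, y = +-20 mm; a bar 14 mm wide runs back from it to the tab. The arms end at x = 12 mm.
- clip_tab (a point): Grasp point on the clip's orange tab, 26 mm above the clip's underside and 58 mm behind its origin (clip x = -58 mm). The tab is upright, 12 mm thick along the clip's x, 16 mm wide along its y; its top is 36 mm above the clip's underside. With the clip home there are 35 mm free between the tab and the spigot's head.
- clip_seat (a point): Centre of the clip's seat, 2.5 mm above the clip's origin; on the spigot's axis when home. The arms can spread by only 4 mm each, so they cannot pass over the head. They are 25.5 mm apart inside. The bow's inner face, 12.3 mm behind this point, stops against the neck when home: the push then rises steeply.
- clip_mouth (a point): Middle of the clip's opening, 9 mm ahead of the seat, between the round bumps (radius 3.5 mm) of its two springy arms. They leave 19 mm, so the arms must spread to pass the 24 mm neck: the bumps meet it with the seat 17 mm short of the axis, the push rises to 3 to 12 N, and the clip snaps over some 9 mm short.
- level: Bystander: blue spirit level 52 x 240 x 26 mm, lying along its y. Origin: centre of the underside.
- handle: Bystander: chrome cross handle, 56 mm across, 32 mm tall. Origin: centre of the underside.
- nut: Bystander: brass nut ring, outer radius 24 mm, 18 mm tall. Origin: centre of the underside.
- spanner: Bystander: steel spanner, 200 mm long, lying along its x.
Not all that is in view belongs to the job. Leave any purple look-alike of the clip alone. Of the things that look like the stand, the smaller one is meant.

How it is judged (in metres and radians):
On the way, in this order (a step that is already met when the one before it is completed fails the run):
1. the clip is lifted off its mat (height (world z) of clip above 0.05 m), for 0.1 s.
2. the clip is fully home in the spigot's groove (horizontal distance between clip_seat and stand_axis below 0.003 m and z of clip in the frame of stand between 0.072 and 0.122 m and angle between clip's own z axis and vertical below 0.09 rad), for 0.2 s.
At the end, for the whole second after the job is handed in: The clip sits level (within 5 degrees) in the spigot's groove, its seat within 3 mm of the spigot's axis and its underside 72 to 122 mm above the bench, at rest (all of step 2 and linear speed of clip below 0.01 m/s); the robot touches nothing.
It fails at once if the tap (with its spigot) is loaded with more than 30 N (contact force between stand and anything else above 30 N).
It fails at once if a bystander (level, handle, nut or spanner) is shifted by more than 15 mm (distance of any of level, handle, nut, spanner from where it was at the start of the episode above 0.015 m).
It also fails if it takes over 61 s, if anything falls off the work surface, if the arm or the gripper's body presses on something with over 40 N, if the wrist force passes 120 N, or if a joint passes its speed limit or range.

## Robot

A 7-joint arm with a two-finger parallel gripper is mounted at the origin on the work surface. World frame = base frame: x ahead of the robot, y to its left, z up, the work surface at z = 0. Lengths are in m, angles in degrees, forces in N, time in s.
With the tool pointing down it reaches from about 0.425 to 0.875 m from the base axis. Payload 4.7 kg.
Tool frame: the origin (TCP) lies at the very end of the fingers, on their centre line; the grasp point (between the pads) lies 19 mm behind it; z points along the fingers, y is the line along which they close (so a half turn about z gives the same grasp; the last joint's range is limited). The gripper opens to 87 mm and grips with 3 to 60 N. Pads are 19 mm wide; open, the fingers measure 117 mm over their backs; the gripper's body (75 mm by 190 mm) begins 51 mm behind the grasp point.
Start: joints at [77.584, 18.392, -4.016, 83.108, 1.295, 78.541, -3.26], TCP at [0.149, -0.633, 0.223] pointing down, gripper open.
Joint ranges: [-163.93, 163.93], [-17.29, 119.83], [-79.2, 71.16], [3.27, 140.29], [-89.18, 269.18], [5.43, 117.66], [-154.24, 154.24]. Speed limits (degrees/s): [147.25, 147.25, 180, 180, 180, 180, 180].

## Interface

Orientations are given as [roll, pitch, yaw] about the fixed x, y, z axes, in that order (R = Rz(yaw) Ry(pitch) Rx(roll)).
In Python, from cell import get_obs, read_camera, sign_off, silhouettes gives the robot as it stands.
- The arm moves only by the tool play_rows, never from a script. Its argument "steps" is a list that holds one entry, the list of rows, each a list of 7 numbers: the shift along the tool's x, y, z in m, then the turn, a rotation vector about the tool's x, y, z in rad, then the finger opening in m, from 0 to 0.087. A call has 1 to 12 rows; each row shifts and turns the commanded pose from where the row before left it, along the tool's axes as they then stand; what a row does not reach is not made up. A row lasts 1/10 s, in which the tool goes at most 50 mm and 8.59 degrees, less where a joint would pass 70% of its speed; a pose out of reach is approached as far as the arm can. A call is refused whole if a number of a shift passes 0.05 or a number of a turn 0.15, either way. A call with a gripper value outside its range is refused whole. The fingers move at their own pace and stop on an object; "force" is the grip in N (left out, the last holds). Time passes only in rows, so rows that do not move let the fingers close. It gives the time, the measured TCP pose, the force, the opening and the grip force at its end, in the units of the state.
- get_obs(): the state, without advancing time (a new reading comes with each control period).
- read_camera(name): name is "scene" or "top"; returns a dict with "frame" (420x560x3 uint8, red, green, blue), "intrinsics" (3x3 intrinsics, pixels), "view" (4x4, takes a point from world to camera coordinates). Camera axes: x right, y up, looking along -z (the intrinsics and any distortion apply to the point x, -y, -z); pixel columns grow to the right and rows downward; lengths in m; the calibration is good to about 2 mm. A picture is of the moment at which its call begins. There is no depth.
- sign_off(): hands the job in; it is judged then, once.
Trained networks look in the newest picture that a camera, given by its name, has taken for a name from the list of things; names that differ only in an ending like _2 or _b are one class to them, and where a whole thing is asked for, a point or a joint stands for the part that bears it (a point fixed in the world has none). Each returns a list of dicts, best first, with "p" (0 to 1); they miss things now and then, are a little off and sometimes report something else, mostly with a low value. They report only what shows in the picture. A call takes as long as a camera call. They do not tell look-alikes from the thing itself.
- silhouettes(camera, name): "pixels" (420x560 bool, what is visible of it) and "extent" ([left, top, right, bottom] in pixels, round what is visible of it).
The state is a dict: "time_s": time; "qpos": joint angles; "joint_velocities": joint speeds; "effort": joint torques, N m; "tool_pos": TCP position; "tool_rot": TCP orientation; "force": force on the tool from outside, world axes, zero at the start; "wrist_torque": the same for the moment, N m; "grip_width": finger opening in m; "grasp_force": force on a finger pad.
Only numpy, scipy, OpenCV 4.12 (cv2) and the standard library are available. Lean on these libraries where they do the work, as an engineer would, in place of code of your own. Each camera call takes 0.05 s, during which the arm holds its last target. There are 200 camera calls.

## Working session

There is one attempt and no reset: what is moved stays moved. The work goes in short steps, Python scripts to look and compute and a tool call to move; the robot and the scene stay as the last step left them, time stands still between calls to the robot, and variables do not carry over. Pictures are saved under pics/ and viewed, at most 10 in all, crops included, and the job is handed in when it is done.

Besides the shell and the picture viewer there is one more tool, called after "Emit:" as name(argument=value, ...), one argument or row to a line, values as JSON. play_rows: Moves the arm, as the interface text tells. Its arguments: {"type":"object","properties":{"steps":{"type":"array","items":{"type":"array","items":{"type":"array","items":{"type":"number"}}}},"force":{"type":"number"}},"required":["steps"]}

```bash
mkdir -p pics; cat > look.py <<'E'
import cv2,numpy as np
from cell import *
E
python3 - <<'E'
from look import *
o=get_obs(); print({k:o[k] for k in('time_s','tool_pos','tool_rot','force','grip_width')})
ims=[]
for c in('scene','top'):
    r=read_camera(c); cv2.imwrite(f'pics/{c}0.png',r['frame'][:,:,::-1])
    np.savez(f'{c}0.npz',K=r['intrinsics'],V=r['view'],f=r['frame'])
    print(c,r['intrinsics'].tolist(),np.round(r['view'],4).tolist(), [k for k in r])
    for n in('clip','stand','clip_tab','mat','handle','nut','level','spanner'):
        print(n,[(round(d['p'],2),list(map(int,d['extent']))) for d in silhouettes(c,n)])
E
```

```text
{'time_s': 0.0, 'tool_pos': array([ 0.14853297, -0.6322239 ,  0.22144779]), 'tool_rot': array([-1.79888854e+02,  5.23942869e-03,  1.32263312e+01]), 'force': array([ 0.96571497,  0.29429556, -0.03920668]), 'grip_width': 0.08657898919765161}
scene [[465.09465255304303, 0.0, 284.8017532020628], [0.0, 465.09465255304303, 205.35530625214741], [0.0, 0.0, 1.0]] [[-0.402, 0.9156, 0.0099, 0.1881], [-0.508, -0.232, 0.8295, 0.2273], [0.7618, 0.3284, 0.5583, -1.5523], [0.0, 0.0, 0.0, 1.0]] ['frame', 'intrinsics', 'view']
clip [(0.78, [291, 288, 329, 312]), (0.72, [321, 238, 361, 271])]
stand [(0.72, [191, 115, 277, 188])]
clip_tab [(0.78, [292, 291, 328, 315]), (0.63, [324, 237, 356, 269])]
mat [(0.89, [306, 233, 383, 280])]
handle [(0.7, [273, 195, 291, 216]), (0.51, [107, 202, 129, 224])]
nut []
level [(0.79, [150, 260, 267, 317]), (0.36, [325, 239, 357, 265]), (0.25, [450, 222, 472, 277])]
spanner [(0.75, [449, 222, 469, 276]), (0.32, [324, 239, 356, 267])]
top [[502.1948971891732, 0.0, 272.7192525148136], [0.0, 502.1948971891732, 210.44323481575438], [0.0, 0.0, 1.0]] [[0.1173, -0.9931, -0.0007, -0.0186], [0.9712, 0.1146, 0.209, -0.56], [-0.2075, -0.0252, 0.9779, -1.1544], [0.0, 0.0, 0.0, 1.0]] ['frame', 'intrinsics', 'view']
clip [(0.5, [199, 180, 231, 206]), (0.45, [215, 128, 241, 142])]
stand [(0.9, [318, 270, 412, 365])]
clip_tab [(0.71, [213, 126, 243, 143]), (0.5, [202, 181, 233, 208])]
mat [(0.9, [181, 168, 246, 234]), (0.53, [199, 180, 233, 204])]
handle [(0.77, [272, 236, 296, 256])]
nut [(0.68, [428, 183, 446, 204])]
level [(0.98, [257, 113, 356, 139])]
spanner [(0.94, [98, 207, 120, 279])]
```

```bash
python3 - <<'E'
import cv2
for c in('scene','top'):
    cv2.imwrite(f'pics/{c}0b.png',cv2.resize(cv2.imread(f'pics/{c}0.png'),(800,600),interpolation=cv2.INTER_CUBIC))
E
```

```text
(no output)
```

View pics/scene0b.png

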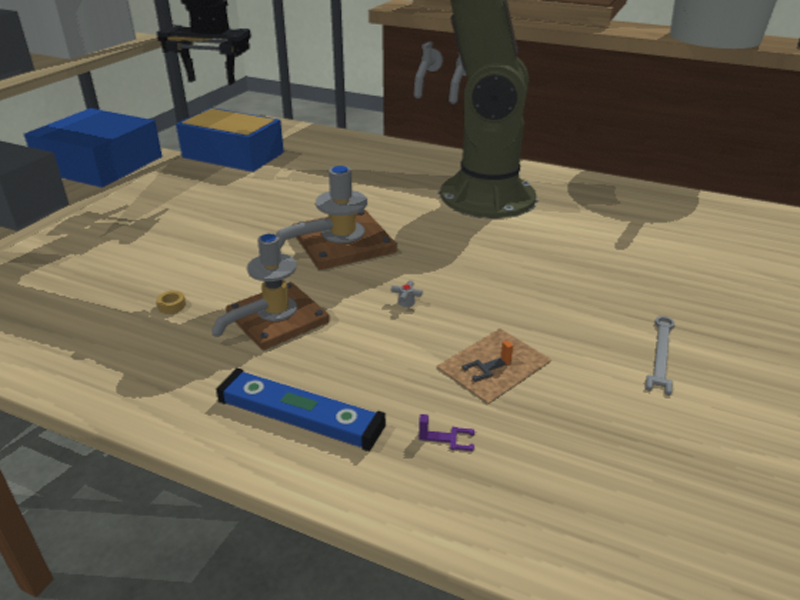

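View pics/top0b.png

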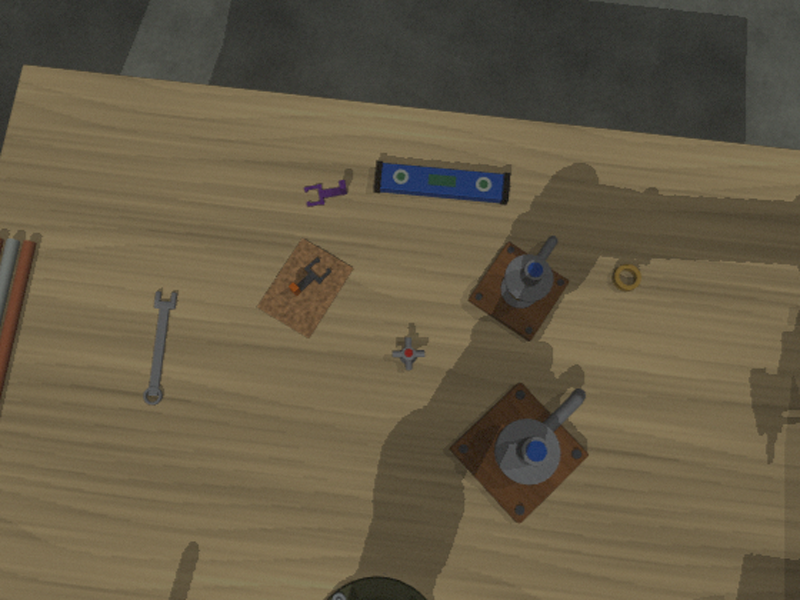

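The scene shows the real clip on the mat near (490,360)/800 and a purple copy at (445,435). There are two taps. The smaller one is farther from the robot, at top (520,290)/800 and scene (270,290)/800, with its blue dot at top (535,270). The network's top "stand" is the larger one.

```bash
cat >> look.py <<'E'
def load(c,tag='0'):
    d=np.load(f'{c}{tag}.npz'); return d['K'],d['V'],d['f']
def proj(K,V,P):
    P=np.atleast_2d(P); q=P@V[:3,:3].T+V[:3,3]; return np.c_[K[0,0]*q[:,0]/-q[:,2]+K[0,2], K[1,1]*-q[:,1]/-q[:,2]+K[1,2]]
def PM(K,V): return K@np.diag([1,-1,-1])@V[:3]
def tri(cs,px):
    A=[]
    for (K,V),p in zip(cs,px):
        M=PM(K,V); A+= [p[0]*M[2]-M[0],p[1]*M[2]-M[1]]
    X=np.linalg.svd(np.array(A))[2][-1]; return X[:3]/X[3]
def onplane(K,V,p,z):
    M=PM(K,V); H=np.c_[M[:,0],M[:,1],M[:,2]*z+M[:,3]]; w=np.linalg.solve(H,[p[0],p[1],1]); return w[:2]/w[2]
E
python3 - <<'E'
from look import *
cams={};px={'tab':[],'dot':[]}
win={'scene':{'tab':(340,230,370,260),'dot':(175,155,205,180)},'top':{'tab':(195,190,225,212),'dot':(360,175,390,202)}}
tiles=[]
for c in('scene','top'):
    K,V,f=load(c); cams[c]=(K,V); hsv=cv2.cvtColor(f,cv2.COLOR_RGB2HSV)
    for n,(l,t,r,b) in win[c].items():
        h=hsv[t:b,l:r]; m=(h[...,1]>140)&((h[...,0]<14)&(h[...,1]>190) if n=='tab' else (h[...,0]>100)&(h[...,0]<125))
        y,x=np.nonzero(m); p=(x.mean()+l,y.mean()+t); px[n].append(p); print(c,n,len(x),np.round(p,1),(x.min()+l,y.min()+t,x.max()+l,y.max()+t))
    w=[(315,225,390,285),(165,155,240,247)] if c=='scene' else [(178,165,250,240),(325,163,402,243)]
    for l,t,r,b in w: tiles.append(cv2.resize(f[t:b,l:r],(400,300),interpolation=cv2.INTER_CUBIC))
for n in px: print(n,tri(list(cams.values()),px[n]))
cv2.imwrite('pics/crops.png',np.vstack([np.hstack(tiles[:2]),np.hstack(tiles[2:])])[:,:,::-1])
K,V=cams['top']
# base corners of the small tap
cs=[onplane(K,V,(x*.7,y*.7),.018) for x,y in((512,242),(570,283),(530,340),(470,300))];print(np.round(cs,3),np.linalg.norm(cs[0]-cs[1]),np.linalg.norm(cs[1]-cs[2]))
for n,p in(('nut',(437,193)),('handle',(284,246)),('level',(306,126)),('purple',(229,135)),('bigtap',(365,315)),('spanner',(109,243))): print(n,np.round(onplane(K,V,p,.015),3))
E
```

```text
<stdin>:9: RuntimeWarning: Mean of empty slice.
  ret = ret.dtype.type(ret / rcount)
Traceback (most recent call last):
ValueError: zero-size array to reduction operation minimum which has no identity
```

```bash
cat > m1.py <<'E'
from look import *
cams={};px={'tab':[],'dot':[]}
win={'scene':{'tab':(340,230,370,260),'dot':(175,155,205,180)},'top':{'tab':(195,190,225,212),'dot':(360,175,390,202)}}
tiles=[]
for c in('scene','top'):
    K,V,f=load(c); cams[c]=(K,V); hsv=cv2.cvtColor(f,cv2.COLOR_RGB2HSV)
    for n,(l,t,r,b) in win[c].items():
        h=hsv[t:b,l:r].astype(int); m=((h[...,0]<14)&(h[...,1]>170)) if n=='tab' else (h[...,0]>98)&(h[...,0]<128)&(h[...,1]>120)
        y,x=np.nonzero(m)
        if len(x)==0: i=np.argmax(h[...,1]); print(c,n,'none',h.reshape(-1,3)[i]); px[n].append((0,0)); continue
        p=(x.mean()+l,y.mean()+t); px[n].append(p); print(c,n,len(x),np.round(p,1),(x.min()+l,y.min()+t,x.max()+l,y.max()+t))
    w=[(315,225,390,285),(150,155,240,247)] if c=='scene' else [(178,165,250,240),(325,163,402,243)]
    for l,t,r,b in w: tiles.append(cv2.resize(f[t:b,l:r],(400,300),interpolation=cv2.INTER_CUBIC))
for n in px: print(n,tri(list(cams.values()),px[n]))
cv2.imwrite('pics/crops.png',np.vstack([np.hstack(tiles[:2]),np.hstack(tiles[2:])])[:,:,::-1])
K,V=cams['top']
cs=[onplane(K,V,(x*.7,y*.7),.018) for x,y in((512,242),(570,283),(530,340),(470,300))];print(np.round(cs,3).tolist(),np.linalg.norm(cs[0]-cs[1]),np.linalg.norm(cs[1]-cs[2]))
for n,p in(('nut',(437,193)),('handle',(284,246)),('level',(306,126)),('purple',(229,135)),('bigtap',(365,315)),('spanner',(109,243))): print(n,np.round(onplane(K,V,p,.015),3))
E
python3 m1.py
```

```text
scene tab 88 [354.4 246.1] (np.int64(351), np.int64(239), np.int64(358), np.int64(254))
scene dot 42 [187.5 166. ] (np.int64(183), np.int64(164), np.int64(192), np.int64(168))
top tab 34 [205.5 201.3] (np.int64(202), np.int64(198), np.int64(209), np.int64(205))
top dot 79 [374.4 188.4] (np.int64(370), np.int64(184), np.int64(379), np.int64(193))
tab [0.56943926 0.21544621 0.02590265]
dot [ 0.61439568 -0.17624025  0.15976915]
[[0.699, -0.156], [0.636, -0.263], [0.526, -0.201], [0.585, -0.091]] 0.12453136438060837 0.1257844390924067
nut [ 0.661 -0.358]
handle [0.482 0.01 ]
level [ 0.801 -0.011]
purple [0.753 0.184]
bigtap [ 0.339 -0.202]
spanner [0.438 0.441]
```

View pics/crops.png

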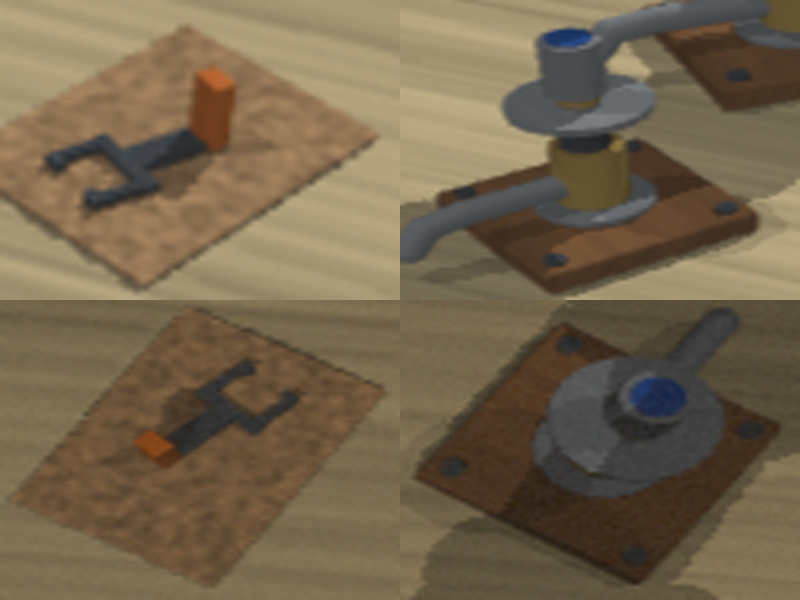

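```bash
cat >> look.py <<'E'
from scipy.optimize import minimize
S=8
def hull(img,K,V,pts):
    p=cv2.convexHull(((proj(K,V,pts)+.5)*S).astype(np.float32)); cv2.fillPoly(img,[np.round(p*1).astype(np.int32)],255)
def box(x0,x1,y0,y1,z0,z1): return np.array([[x,y,z] for x in(x0,x1) for y in(y0,y1) for z in(z0,z1)])/1000
CLIP=[box(-64,-52,-8,8,0,36),box(-64,-16,-7,7,0,5),box(-20,-12.3,-20,20,0,5),box(-15,12,12.75,18.5,0,5),box(-15,12,-18.5,-12.75,0,5),box(5.5,12,9.5,17,0,5),box(5.5,12,-17,-9.5,0,5)]
def Rz(a): c,s=np.cos(a),np.sin(a); return np.array([[c,-s,0],[s,c,0],[0,0,1]])
def cyl(r,z0,z1):
    a=np.linspace(0,2*np.pi,60); return np.array([[r*np.cos(t),r*np.sin(t),z] for t in a for z in(z0,z1)])/1000
def render(K,V,parts,T,roi):
    l,t,r,b=roi; K=K.copy(); K[0,2]-=l;K[1,2]-=t
    img=np.zeros(((b-t)*S,(r-l)*S),np.uint8)
    for P in parts: hull(img,K,V,T(P))
    return cv2.resize(img,(r-l,b-t),interpolation=cv2.INTER_AREA)/255.
def fit(views,parts,Tf,x0,d):
    def cost(x): return sum(np.abs(render(K,V,parts,Tf(x),roi)-m)[w].sum() for K,V,m,w,roi in views)
    best=None
    sim=np.vstack([x0]+[np.array(x0)+np.eye(len(x0))[i]*d[i] for i in range(len(x0))])
    for _ in range(3):
        r=minimize(cost,sim[0],method='Nelder-Mead',options=dict(initial_simplex=sim,xatol=1e-5,fatol=.05)); sim=np.vstack([r.x]+[r.x-np.eye(len(x0))[i]*d[i]*.5 for i in range(len(x0))])
    return r.x,r.fun
E
cat > m2.py <<'E'
from look import *
rois={'scene':(318,232,362,274),'top':(196,176,238,212)}
srois={'scene':(168,158,212,200),'top':(348,168,400,222)}
vc,vs,tiles=[],[],[]
for c in('scene','top'):
    K,V,f=load(c)
    l,t,r,b=rois[c]; h=cv2.cvtColor(f,cv2.COLOR_RGB2HSV)[t:b,l:r].astype(int)
    m=((h[...,0]<14)&(h[...,1]>165))|((h[...,2]<75)&(h[...,1]<75)); vc.append((K,V,m.astype(float),np.ones_like(m),rois[c]))
    l,t,r,b=srois[c]; h=cv2.cvtColor(f,cv2.COLOR_RGB2HSV)[t:b,l:r].astype(int)
    g=(h[...,1]<55)|((h[...,0]>98)&(h[...,0]<128)&(h[...,1]>80)); vs.append((K,V,g.astype(float),np.ones_like(g),srois[c]))
Tc=lambda x:(lambda P:P@Rz(x[2]).T+[x[0],x[1],.004])
xc,fc=fit(vc,CLIP,Tc,[.61,.17+.01,-.6],[.01,.01,.2]) if 0 else min((fit(vc,CLIP,Tc,[.5694+.058*np.cos(a),.2154+.058*np.sin(a),a],[.005,.005,.1]) for a in(-1.2,-.9,-.6,-.3)),key=lambda q:q[1])
print('clip',np.round(xc,4),np.degrees(xc[2]),fc,[v[2].sum() for v in vc])
ST=[cyl(40,-6,0),cyl(12,0,8),cyl(17,8,50)]
Ts=lambda x:(lambda P:P+[x[0],x[1],x[2]])
for w in vs:
  xs,fs=fit([w],ST,Ts,[.614,-.176,.11],[.004,.004,.006]); print('stand1',xs,fs,w[2].sum())
xs,fs=fit(vs,ST,Ts,[.614,-.176,.11],[.004,.004,.006]); print('stand',xs,fs)
for (v,parts,T) in [(v,CLIP,Tc(xc)) for v in vc]+[(v,ST,Ts(xs)) for v in vs]:
    K,V,m,w,roi=v; q=render(K,V,parts,T,roi); im=np.dstack([m*255,q*255,0*m]).astype(np.uint8); tiles.append(cv2.resize(im,(300,300),interpolation=cv2.INTER_NEAREST))
cv2.imwrite('pics/fit.png',np.vstack([np.hstack(tiles[:2]),np.hstack(tiles[2:])])[:,:,::-1])
E
python3 m2.py
```

```text
clip [ 0.6137  0.179  -0.662 ] -37.92697694940783 191.24313725490197 [np.float64(264.0), np.float64(194.0)]
stand1 [ 0.61564273 -0.1767165   0.11010226] 239.13333333333335 926.0
stand1 [ 0.61263466 -0.17331845  0.10964748] 297.99607843137255 1157.0
stand [ 0.6144012  -0.17571762  0.109248  ] 580.9019607843137
```

View pics/fit.png

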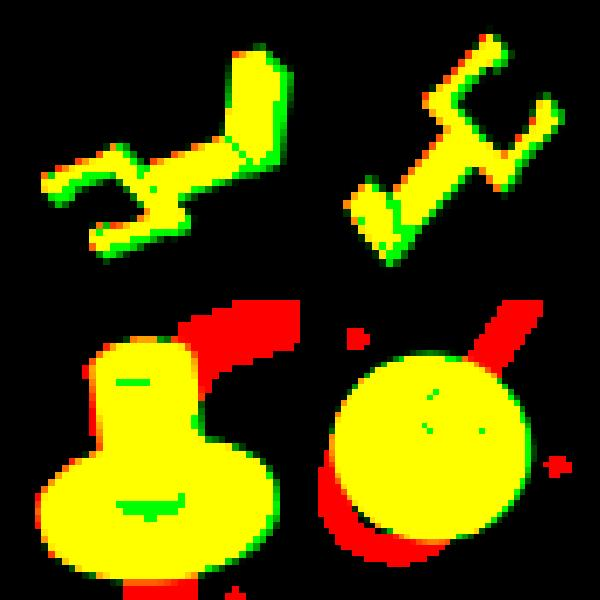

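Overlay: the clip fits well in both views, with about a half-pixel offset to the right and down. The head and collar of the small tap also match, apart from the spout and flange, which are expected extras. I'll test the pixel-centre convention.

```bash
sed -i 's/(proj(K,V,pts)+.5)\*S/(proj(K,V,pts))*S-.5/' look.py; python3 m2.py
```

```text
clip [ 0.613   0.179  -0.6704] -38.40996475485183 144.2156862745098 [np.float64(264.0), np.float64(194.0)]
stand1 [ 0.61543977 -0.17549822  0.10869422] 239.13333333333333 926.0
stand1 [ 0.60899536 -0.1733927   0.11554833] 296.9254901960784 1157.0
stand [ 0.61298713 -0.17648844  0.10691083] 548.4823529411765
```

```bash
cat > plan.py <<'E'
from look import *
from scipy.spatial.transform import Rotation as R
def plan(wps,grip,step=.045,pose=None,dec=3):
    """wps: list of (x,y,z,yaw_deg); prints rows in tool axes"""
    o=get_obs(); p=np.array(o['tool_pos']); r=R.from_euler('xyz',o['tool_rot'],degrees=True)
    rows=[]
    for w in wps:
        T=np.array(w[:3]); G=R.from_euler('xyz',[180,0,w[3]],degrees=True)
        rv=(r.inv()*G).as_rotvec(); n=max(1,int(np.ceil(max(np.linalg.norm(T-p)/step,np.linalg.norm(rv)/.14))))
        for i in range(n):
            k=n-i; dv=np.round((r.inv()*G).as_rotvec()/k,3); ds=np.round(r.inv().apply((T-p)/k),dec)
            rows.append([*ds.tolist(),*dv.tolist(),grip]); p=p+r.apply(ds); r=r*R.from_rotvec(dv)
    print(len(rows)); print(str([[0 if x==0 else x for x in q] for q in rows]).replace(' ','')); print('end',p.round(4))
E
python3 - <<'E'
from plan import *
plan([(.16,-.632,.26,13.2),(.42,-.5,.26,25),(.6,-.2,.26,40),(.62,.05,.22,51.6),(.5676,.215,.12,51.6)],.06)
E
```

```text
27
[[0.011,0.002,-0.037,0,0,0,0.06],[0.041,-0.01,0,0,0,-0.029,0.06],[0.041,-0.009,0,0,0,-0.029,0.06],[0.041,-0.007,0,0,0,-0.03,0.06],[0.041,-0.006,0,0,0,-0.029,0.06],[0.041,-0.005,0,0,0,-0.03,0.06],[0.041,-0.004,0,0,0,-0.029,0.06],[0.042,-0.003,0,0,0,-0.03,0.06],[0.036,-0.024,0,0,0,-0.033,0.06],[0.037,-0.023,0,0,0,-0.033,0.06],[0.038,-0.022,0,0,0,-0.033,0.06],[0.039,-0.021,0,0,0,-0.032,0.06],[0.039,-0.02,0,0,0,-0.033,0.06],[0.04,-0.018,0,0,0,-0.032,0.06],[0.04,-0.017,0,0,0,-0.033,0.06],[0.041,-0.016,0,0,0,-0.032,0.06],[0.029,-0.03,0.007,0,0,-0.034,0.06],[0.03,-0.029,0.006,0,0,-0.034,0.06],[0.031,-0.028,0.007,0,0,-0.034,0.06],[0.032,-0.026,0.006,0,0,-0.034,0.06],[0.034,-0.025,0.007,0,0,-0.033,0.06],[0.034,-0.025,0.006,0,0,-0.034,0.06],[0.019,-0.029,0.02,0,0,0,0.06],[0.019,-0.029,0.02,0,0,0,0.06],[0.02,-0.028,0.02,0,0,0,0.06],[0.019,-0.029,0.02,0,0,0,0.06],[0.02,-0.028,0.02,0,0,0,0.06]]
end [0.5679 0.2152 0.1205]
```

Emit:
play_rows(
  steps=[
    [[0.011, 0.002, -0.037, 0, 0, 0, 0.06], [0.041, -0.01, 0, 0, 0, -0.029, 0.06], [0.041, -0.009, 0, 0, 0, -0.029, 0.06], [0.041, -0.007, 0, 0, 0, -0.03, 0.06], [0.041, -0.006, 0, 0, 0, -0.029, 0.06], [0.041, -0.005, 0, 0, 0, -0.03, 0.06], [0.041, -0.004, 0, 0, 0, -0.029, 0.06], [0.042, -0.003, 0, 0, 0, -0.03, 0.06], [0.036, -0.024, 0, 0, 0, -0.033, 0.06], [0.037, -0.023, 0, 0, 0, -0.033, 0.06], [0.038, -0.022, 0, 0, 0, -0.033, 0.06], [0.039, -0.021, 0, 0, 0, -0.032, 0.06]],
  ],
)

```text
time_s: 2.1
tool_pos: [0.5113, -0.3488, 0.2597]
tool_rot: [180.0, 0.0, 32.6]
force: [0.2, -0.4, 0.1]
grip_width: 0.0601
grasp_force: 0.0
```

Emit:
play_rows(
  steps=[
    [[0.039, -0.02, 0, 0, 0, -0.033, 0.06], [0.04, -0.018, 0, 0, 0, -0.032, 0.06], [0.04, -0.017, 0, 0, 0, -0.033, 0.06], [0.041, -0.016, 0, 0, 0, -0.032, 0.06], [0.029, -0.03, 0.007, 0, 0, -0.034, 0.06], [0.03, -0.029, 0.006, 0, 0, -0.034, 0.06], [0.031, -0.028, 0.007, 0, 0, -0.034, 0.06], [0.032, -0.026, 0.006, 0, 0, -0.034, 0.06], [0.034, -0.025, 0.007, 0, 0, -0.033, 0.06], [0.034, -0.025, 0.006, 0, 0, -0.034, 0.06]],
  ],
)

```text
time_s: 3.1
tool_pos: [0.6198, 0.0518, 0.2204]
tool_rot: [180.0, 0.0, 51.7]
force: [0.4, -1.0, 0.2]
grip_width: 0.06
grasp_force: 0.0
```

Emit:
play_rows(
  steps=[
    [[0.019, -0.029, 0.02, 0, 0, 0, 0.06], [0.019, -0.029, 0.02, 0, 0, 0, 0.06], [0.02, -0.028, 0.02, 0, 0, 0, 0.06], [0.019, -0.029, 0.02, 0, 0, 0, 0.04], [0.02, -0.028, 0.02, 0, 0, 0, 0.04], [0, 0, 0, 0, 0, 0, 0.04], [0, 0, 0, 0, 0, 0, 0.04]],
  ],
)

```text
time_s: 3.8
tool_pos: [0.5673, 0.216, 0.1201]
tool_rot: [-180.0, 0.0, 51.7]
force: [0.2, -0.9, -0.0]
grip_width: 0.0419
grasp_force: 0.0
```

```bash
python3 - <<'E'
from plan import *
# tab 16 wide: finger approach to TCP z = .004+.008
plan([(.5676,.215,.05,51.6),(.5676,.215,.012,51.6)],.04,step=.03)
r=read_camera('scene')
cv2.imwrite('pics/pre.png',cv2.resize(r['frame'][150:310,240:454],(800,598),interpolation=cv2.INTER_CUBIC)[:,:,::-1])
E
```

```text
5
[[0,0,0.023,0,0,0.001,0.04],[0,0,0.024,0,0,0.001,0.04],[-0.001,0.001,0.023,0,0.001,0.001,0.04],[0,0,0.019,0,0,0,0.04],[0,0,0.019,0,0,0,0.04]]
end [0.5674 0.2146 0.0121]
```

View pics/pre.png

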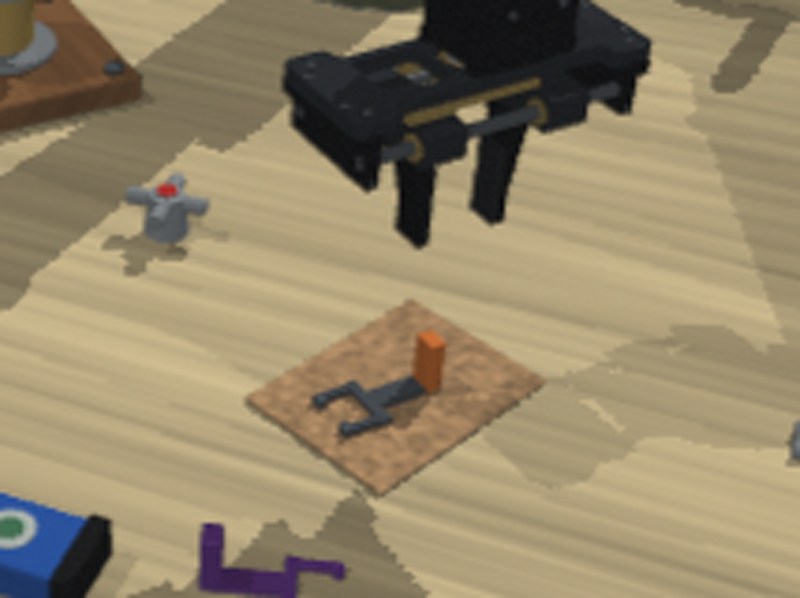

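The picture shows the gripper above the orange tab at (428,362). Its fingers are at (415,225) and (490,205), spread along the clip's length as intended.

Emit:
play_rows(
  steps=[
    [[0, 0, 0.023, 0, 0, 0, 0.04], [0, 0, 0.024, 0, 0, 0, 0.04], [-0.001, 0.001, 0.023, 0, 0, 0, 0.04], [0, 0, 0.019, 0, 0, 0, 0.04], [0, 0, 0.018, 0, 0, 0, 0.04], [0, 0, 0, 0, 0, 0, 0.02], [0, 0, 0, 0, 0, 0, 0.008], [0, 0, 0, 0, 0, 0, 0.005], [0, 0, 0, 0, 0, 0, 0.0], [0, 0, 0, 0, 0, 0, 0.0], [0, 0, 0, 0, 0, 0, 0.0], [0, 0, 0, 0, 0, 0, 0.0]],
  ],
  force=45,
)

```text
time_s: 5.05
tool_pos: [0.5689, 0.2141, 0.0146]
tool_rot: [179.9, -0.1, 51.6]
force: [0.4, -0.7, 5.7]
grip_width: 0.0117
grasp_force: 45.0
```

Emit:
play_rows(
  steps=[
    [[0, 0, -0.01, 0, 0, 0, 0], [0, 0, -0.02, 0, 0, 0, 0], [0, 0, -0.03, 0, 0, 0, 0], [0, 0, -0.03, 0, 0, 0, 0], [0, 0, -0.03, 0, 0, 0, 0], [0, 0, -0.02, 0, 0, 0, 0], [0, 0, 0, 0, 0, 0, 0], [0, 0, 0, 0, 0, 0, 0]],
  ],
)

```text
time_s: 5.85
tool_pos: [0.5678, 0.2137, 0.1533]
tool_rot: [180.0, 0.0, 51.6]
force: [-0.2, -0.0, -1.8]
grip_width: 0.0113
grasp_force: 45.0
```

```bash
python3 - <<'E'
from plan import *
o=get_obs(); print(o['tool_pos'],o['tool_rot'],o['force'],o['grip_width'],o['time_s'])
t=[]
for c,b in(('scene',(260,150,400,255)),('top',(150,130,290,235))):
    r=read_camera(c); np.savez(f'{c}1.npz',K=r['intrinsics'],V=r['view'],f=r['frame'])
    t.append(cv2.resize(r['frame'][b[1]:b[3],b[0]:b[2]],(400,300),interpolation=cv2.INTER_CUBIC))
cv2.imwrite('pics/held.png',np.hstack(t)[:,:,::-1])
# pre-pose: seat 60 mm short of the axis along yaw -38.4
E
```

```text
[0.567825   0.21366495 0.1533133 ] [1.79993146e+02 2.27236913e-02 5.16168212e+01] [-0.24727368 -0.01930077 -1.80363244] 0.01126350336326905 5.85
```

View pics/held.png

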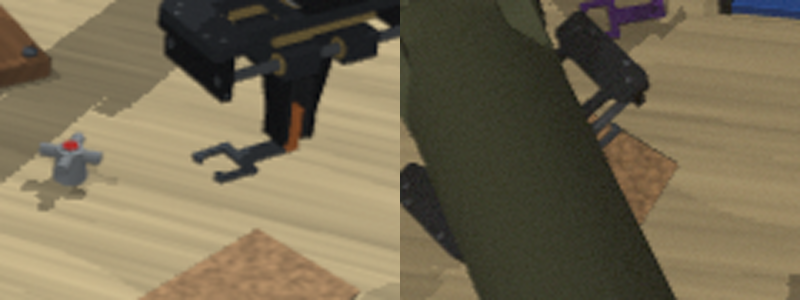

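Left panel (scene): the clip is held by its tab, looks about level and points away along the tool y axis. Right panel (top): the arm hides the clip. I'll move to a position 60 mm short of the axis.

```bash
python3 - <<'E'
from plan import *
plan([(.5205,-.1032,.135,51.6)],0,step=.035)
E
```

```text
10
[[-0.028,0.016,0.002,0,0,0,0],[-0.028,0.016,0.002,0,0,0,0],[-0.028,0.016,0.002,0,0,0,0],[-0.028,0.016,0.002,0,0,0,0],[-0.027,0.016,0.002,0,0,0,0],[-0.028,0.016,0.001,0,0,0,0],[-0.027,0.016,0.002,0,0.001,0,0],[-0.028,0.016,0.001,0,0,0,0],[-0.027,0.016,0.002,-0.001,0.001,0,0],[-0.028,0.016,0.001,0,0,0,0]]
end [ 0.5205 -0.1033  0.1353]
```

Emit:
play_rows(
  steps=[
    [[-0.015, 0.008, 0.002, 0, 0, 0, 0], [-0.028, 0.016, 0.002, 0, 0, 0, 0], [-0.028, 0.016, 0.002, 0, 0, 0, 0], [-0.028, 0.016, 0.002, 0, 0, 0, 0], [-0.027, 0.016, 0.002, 0, 0, 0, 0], [-0.028, 0.016, 0.001, 0, 0, 0, 0], [-0.027, 0.016, 0.002, 0, 0, 0, 0], [-0.028, 0.016, 0.001, 0, 0, 0, 0], [-0.027, 0.016, 0.002, 0, 0, 0, 0], [-0.028, 0.016, 0.001, 0, 0, 0, 0], [-0.013, 0.008, 0, 0, 0, 0, 0], [0, 0, 0, 0, 0, 0, 0]],
  ],
)

```text
time_s: 7.15
tool_pos: [0.5205, -0.105, 0.1355]
tool_rot: [-179.9, 0.1, 51.4]
force: [0.2, -0.0, -0.4]
grip_width: 0.0117
grasp_force: 45.0
```

```bash
python3 - <<'E'
from plan import *
o=get_obs(); print(o['tool_pos'],o['tool_rot'],o['force'],o['grip_width'],o['time_s'])
t=[]
for c,b in(('scene',(165,130,305,235)),('top',(290,150,430,255))):
    r=read_camera(c); np.savez(f'{c}2.npz',K=r['intrinsics'],V=r['view'],f=r['frame'])
    t.append(cv2.resize(r['frame'][b[1]:b[3],b[0]:b[2]],(800,600) if c=='scene' else (400,300),interpolation=cv2.INTER_CUBIC))
    print(c,proj(r['intrinsics'],r['view'],np.array(o['tool_pos'])))
t[0][:200,500:]=0; t[0][:195,540:]=cv2.resize(t[1],(260,195))
cv2.imwrite('pics/pre2.png',t[0][:,:,::-1])
E
```

```text
[ 0.52052379 -0.10495641  0.13545801] [-1.79911036e+02  7.33785455e-02  5.13597300e+01] [ 0.23406865 -0.02877488 -0.41483786] 0.01165183563573578 7.15
scene [[236.45502337 163.77404343]]
top [[338.01560328 227.44182134]]
```

View pics/pre2.png

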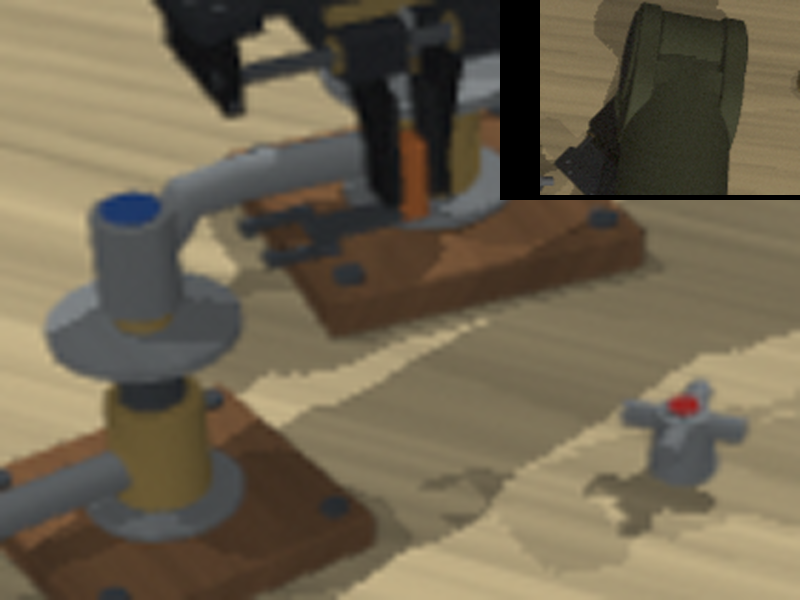

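Main view (scene): the clip is held level, arm tips near (250,225) and (270,258) in the crop. It is about 100 px to the right of the head, above collar height. In the inset (top) the arm hides it. I'll refit the tap with the distractors masked out.

```bash
cat > m3.py <<'E'
from look import *
srois={'scene':(168,158,212,200),'top':(348,168,400,222)}
bad={'scene':[(194,158,212,173),(183,197,200,200)],'top':[(374,168,393,182),(348,195,376,222)]}
vs=[]
for c in('scene','top'):
    K,V,f=load(c); l,t,r,b=srois[c]; h=cv2.cvtColor(f,cv2.COLOR_RGB2HSV)[t:b,l:r].astype(int)
    g=(h[...,1]<55)|((h[...,0]>98)&(h[...,0]<128)&(h[...,1]>80)); g=cv2.morphologyEx(g.astype(np.uint8),cv2.MORPH_CLOSE,np.ones((3,3)))
    w=np.ones(g.shape,bool)
    for L,T,R_,B in bad[c]: w[max(T-t,0):B-t,L-l:R_-l]=0
    vs.append((K,V,g.astype(float),w,srois[c]))
ST=[cyl(40,-6,0),cyl(12,0,8),cyl(17,8,50)]
Ts=lambda x:(lambda P:P+[x[0],x[1],x[2]])
for s in((.614,-.176,.11),(.611,-.178,.105),(.616,-.174,.112)):
    x,fv=fit(vs,ST,Ts,s,[.004,.004,.006]); print('stand',x.round(4),round(fv,1))
    print([round(float(np.abs(render(K,V,ST,Ts(x),roi)-m)[w].sum()),1) for K,V,m,w,roi in vs])
for v in vs: print('single, z .108:',fit([v],ST,lambda q:Ts([q[0],q[1],x[2]]),x[:2],[.004,.004]))
E
python3 m3.py
```

```text
stand [ 0.6135 -0.1768  0.1073] 93.0
[34.8, 58.2]
stand [ 0.6132 -0.1769  0.1071] 92.8
[35.7, 57.1]
stand [ 0.6135 -0.1768  0.1072] 93.0
[34.9, 58.1]
single, z .108: (array([ 0.61325861, -0.17726956]), np.float64(33.13725490196079))
single, z .108: (array([ 0.61251636, -0.17573656]), np.float64(51.75686274509805))
```

```bash
python3 - <<'E'
from plan import *
plan([(.5392,-.1191,.1225,51.6)],0,step=.008)
E
```

```text
4
[[-0.001,0.006,0.003,0,0,0,0],[-0.001,0.006,0.004,0,0,0,0],[-0.001,0.007,0.003,-0.001,0,0.001,0],[0,0.006,0.004,0,-0.001,0,0]]
end [ 0.5393 -0.1188  0.1221]
```

Emit:
play_rows(
  steps=[
    [[-0.001, 0.006, 0.003, 0, 0, 0, 0], [-0.001, 0.006, 0.004, 0, 0, 0, 0], [-0.001, 0.007, 0.003, 0, 0, 0, 0], [0, 0.006, 0.003, 0, 0, 0, 0], [0, 0, 0, 0, 0, 0, 0], [0, 0, 0, 0, 0, 0, 0], [0, 0, 0, 0, 0, 0, 0]],
  ],
)

```text
time_s: 7.95
tool_pos: [0.5392, -0.1203, 0.1236]
tool_rot: [-180.0, 0.0, 51.6]
force: [-0.8, -0.2, -0.3]
grip_width: 0.0111
grasp_force: 45.0
```

Emit:
play_rows(
  steps=[
    [[0, 0, 0.001, 0, 0, 0, 0], [0, 0, 0.001, 0, 0, 0, 0], [0, 0, 0, 0, 0, 0, 0], [0, 0, 0, 0, 0, 0, 0]],
  ],
)

```text
time_s: 8.35
tool_pos: [0.5392, -0.1205, 0.1216]
tool_rot: [180.0, 0.0, 51.6]
force: [-0.3, 0.2, -0.5]
grip_width: 0.0118
grasp_force: 45.0
```

Emit:
play_rows(
  steps=[
    [[0, 0, 0.001, 0, 0, 0, 0], [0, 0, 0.001, 0, 0, 0, 0], [0, 0, 0, 0, 0, 0, 0]],
  ],
)

```text
time_s: 8.65
tool_pos: [0.5391, -0.1205, 0.1193]
tool_rot: [-180.0, 0.0, 51.6]
force: [0.5, -0.3, -0.5]
grip_width: 0.0116
grasp_force: 45.0
```

Emit:
play_rows(
  steps=[
    [[0, 0, 0.001, 0, 0, 0, 0], [0, 0, 0, 0, 0, 0, 0], [0, 0, 0, 0, 0, 0, 0]],
  ],
)

```text
time_s: 8.95
tool_pos: [0.5392, -0.1205, 0.1185]
tool_rot: [-180.0, 0.0, 51.6]
force: [0.9, 0.2, -0.5]
grip_width: 0.0114
grasp_force: 45.0
```

Emit:
play_rows(
  steps=[
    [[0, 0, 0.001, 0, 0, 0, 0], [0, 0, 0, 0, 0, 0, 0], [0, 0, 0, 0, 0, 0, 0]],
  ],
)

```text
time_s: 9.25
tool_pos: [0.5393, -0.1206, 0.1175]
tool_rot: [180.0, 0.0, 51.6]
force: [-0.3, -0.2, -1.0]
grip_width: 0.0115
grasp_force: 45.0
```

Emit:
play_rows(
  steps=[
    [[0, 0, 0.001, 0, 0, 0, 0], [0, 0, 0, 0, 0, 0, 0], [0, 0, 0, 0, 0, 0, 0]],
  ],
)

```text
time_s: 9.55
tool_pos: [0.5397, -0.1206, 0.1171]
tool_rot: [179.9, -0.0, 51.6]
force: [-1.5, 1.2, 3.4]
grip_width: 0.0116
grasp_force: 45.0
```

Contact is at TCP z ≈ 0.1172, which agrees with the visual collar height of 0.107. I'll raise to mid-groove and start pushing.

Emit:
play_rows(
  steps=[
    [[0, 0, -0.002, 0, 0, 0, 0], [0.001, 0, 0, 0, 0, 0, 0], [0, 0.004, 0, 0, 0, 0, 0], [0, 0.004, 0, 0, 0, 0, 0], [0, 0.004, 0, 0, 0, 0, 0], [0, 0.002, 0, 0, 0, 0, 0], [0, 0, 0, 0, 0, 0, 0], [0, 0, 0, 0, 0, 0, 0]],
  ],
)

```text
time_s: 10.35
tool_pos: [0.5508, -0.1284, 0.1184]
tool_rot: [-180.0, 0.0, 51.6]
force: [-0.2, 0.7, -1.8]
grip_width: 0.0118
grasp_force: 45.0
```

Emit:
play_rows(
  steps=[
    [[0, 0.001, 0, 0, 0, 0, 0], [0, 0.001, 0, 0, 0, 0, 0], [0, 0, 0, 0, 0, 0, 0]],
  ],
)

```text
time_s: 10.65
tool_pos: [0.5525, -0.1298, 0.1186]
tool_rot: [180.0, 0.0, 51.6]
force: [0.4, 0.1, -0.6]
grip_width: 0.0118
grasp_force: 45.0
```

Emit:
play_rows(
  steps=[
    [[0, 0.001, 0, 0, 0, 0, 0], [0, 0.001, 0, 0, 0, 0, 0], [0, 0, 0, 0, 0, 0, 0]],
  ],
)

```text
time_s: 10.95
tool_pos: [0.5541, -0.1307, 0.1185]
tool_rot: [-180.0, -0.0, 51.6]
force: [0.2, 0.2, -0.2]
grip_width: 0.0114
grasp_force: 45.0
```

Emit:
play_rows(
  steps=[
    [[0, 0.001, 0, 0, 0, 0, 0], [0, 0.001, 0, 0, 0, 0, 0], [0, 0, 0, 0, 0, 0, 0]],
  ],
)

```text
time_s: 11.25
tool_pos: [0.5557, -0.1315, 0.1184]
tool_rot: [-180.0, -0.0, 51.7]
force: [0.3, 2.2, -0.9]
grip_width: 0.0114
grasp_force: 45.0
```

Emit:
play_rows(
  steps=[
    [[0, 0.001, 0, 0, 0, 0, 0], [0, 0.001, 0, 0, 0, 0, 0], [0, 0, 0, 0, 0, 0, 0]],
  ],
)

```text
time_s: 11.55
tool_pos: [0.5568, -0.1327, 0.1183]
tool_rot: [-179.9, -0.0, 51.6]
force: [-1.3, 4.3, -0.8]
grip_width: 0.0118
grasp_force: 45.0
```

Emit:
play_rows(
  steps=[
    [[0.001, 0, 0, 0, 0, 0, 0], [0, 0.001, 0, 0, 0, 0, 0], [0, 0, 0, 0, 0, 0, 0]],
  ],
)

```text
time_s: 11.85
tool_pos: [0.5581, -0.1332, 0.1183]
tool_rot: [-179.9, 0.0, 51.6]
force: [-2.6, 4.0, -1.1]
grip_width: 0.0115
grasp_force: 45.0
```

Emit:
play_rows(
  steps=[
    [[0, 0.001, 0, 0, 0, 0, 0], [0, 0.001, 0, 0, 0, 0, 0], [0, 0, 0, 0, 0, 0, 0]],
  ],
)

```text
time_s: 12.15
tool_pos: [0.5603, -0.1349, 0.1185]
tool_rot: [180.0, 0.0, 51.6]
force: [-1.8, 2.5, -1.4]
grip_width: 0.0115
grasp_force: 45.0
```

Emit:
play_rows(
  steps=[
    [[0, 0.001, 0, 0, 0, 0, 0], [0, 0.001, 0, 0, 0, 0, 0], [0, 0, 0, 0, 0, 0, 0]],
  ],
)

```text
time_s: 12.45
tool_pos: [0.5625, -0.1365, 0.1189]
tool_rot: [179.9, -0.0, 51.6]
force: [0.2, 2.5, -0.5]
grip_width: 0.0114
grasp_force: 45.0
```

Emit:
play_rows(
  steps=[
    [[0, 0.001, 0, 0, 0, 0, 0], [0, 0.001, 0, 0, 0, 0, 0], [0, 0.001, 0, 0, 0, 0, 0], [0, 0, 0, 0, 0, 0, 0]],
  ],
)

```text
time_s: 12.85
tool_pos: [0.565, -0.1385, 0.1189]
tool_rot: [179.9, -0.0, 51.6]
force: [1.6, -0.2, -0.6]
grip_width: 0.0115
grasp_force: 45.0
```

Emit:
play_rows(
  steps=[
    [[0, 0.001, 0, 0, 0, 0, 0], [0, 0.001, 0, 0, 0, 0, 0], [0, 0, 0, 0, 0, 0, 0]],
  ],
)

```text
time_s: 13.15
tool_pos: [0.5661, -0.1395, 0.1187]
tool_rot: [179.9, -0.0, 51.6]
force: [1.6, 0.8, -0.6]
grip_width: 0.0113
grasp_force: 45.0
```

Emit:
play_rows(
  steps=[
    [[0, 0.001, 0, 0, 0, 0, 0], [0, 0, 0, 0, 0, 0, 0], [0, 0, 0, 0, 0, 0, 0]],
  ],
)

```text
time_s: 13.45
tool_pos: [0.5667, -0.1398, 0.1187]
tool_rot: [179.9, -0.0, 51.6]
force: [2.8, 0.1, -1.6]
grip_width: 0.0115
grasp_force: 45.0
```

Emit:
play_rows(
  steps=[
    [[0, 0.001, 0, 0, 0, 0, 0], [0, 0, 0, 0, 0, 0, 0], [0, 0, 0, 0, 0, 0, 0]],
  ],
)

```text
time_s: 13.75
tool_pos: [0.5672, -0.1402, 0.1185]
tool_rot: [180.0, 0.0, 51.6]
force: [1.6, -0.2, -1.4]
grip_width: 0.0116
grasp_force: 45.0
```

Emit:
play_rows(
  steps=[
    [[0, 0.001, 0, 0, 0, 0, 0], [0, 0, 0, 0, 0, 0, 0], [0, 0, 0, 0, 0, 0, 0]],
  ],
)

```text
time_s: 14.05
tool_pos: [0.5679, -0.1408, 0.1185]
tool_rot: [180.0, 0.0, 51.6]
force: [1.1, -0.5, -1.2]
grip_width: 0.0114
grasp_force: 45.0
```

Emit:
play_rows(
  steps=[
    [[0, 0.001, 0, 0, 0, 0, 0], [0, 0, 0, 0, 0, 0, 0], [0, 0, 0, 0, 0, 0, 0]],
  ],
)

```text
time_s: 14.35
tool_pos: [0.5687, -0.1412, 0.1185]
tool_rot: [-180.0, 0.0, 51.6]
force: [1.7, 0.6, -1.2]
grip_width: 0.0117
grasp_force: 45.0
```

Emit:
play_rows(
  steps=[
    [[0, 0.001, 0, 0, 0, 0, 0], [0, 0, 0, 0, 0, 0, 0], [0, 0, 0, 0, 0, 0, 0]],
  ],
)

```text
time_s: 14.65
tool_pos: [0.5693, -0.142, 0.1184]
tool_rot: [-180.0, 0.0, 51.6]
force: [1.8, -0.1, 0.1]
grip_width: 0.0115
grasp_force: 45.0
```

Emit:
play_rows(
  steps=[
    [[0, 0.001, 0, 0, 0, 0, 0], [0, 0, 0, 0, 0, 0, 0], [0, 0, 0, 0, 0, 0, 0]],
  ],
)

```text
time_s: 14.95
tool_pos: [0.5697, -0.1422, 0.1183]
tool_rot: [-179.9, 0.0, 51.6]
force: [-1.8, 1.7, 0.1]
grip_width: 0.0116
grasp_force: 45.0
```

Emit:
play_rows(
  steps=[
    [[0, 0.001, 0, 0, 0, 0, 0], [0, 0, 0, 0, 0, 0, 0], [0, 0, 0, 0, 0, 0, 0]],
  ],
)

```text
time_s: 15.25
tool_pos: [0.5698, -0.1423, 0.1181]
tool_rot: [-179.8, 0.1, 51.6]
force: [-4.1, 2.8, 1.9]
grip_width: 0.0119
grasp_force: 45.0
```

The push stalled and the force rose to about 5 N, so the bow is on the neck. I'll relax the push, lower gently and release.

Emit:
play_rows(
  steps=[
    [[0, -0.001, 0, 0, 0, 0, 0], [0, 0, 0.001, 0, 0, 0, 0], [0, 0, 0, 0, 0, 0, 0.014], [0, 0, 0, 0, 0, 0, 0.02], [0, 0, 0, 0, 0, 0, 0.028], [0, 0, 0, 0, 0, 0, 0.028], [0, 0, 0, 0, 0, 0, 0.028]],
  ],
)

```text
time_s: 15.95
tool_pos: [0.5707, -0.1431, 0.1177]
tool_rot: [179.9, -0.0, 51.6]
force: [-0.5, 0.2, -0.2]
grip_width: 0.0275
grasp_force: 0.0
```

Emit:
play_rows(
  steps=[
    [[0, 0, -0.01, 0, 0, 0, 0.028], [0, 0, -0.02, 0, 0, 0, 0.028], [0, 0, -0.03, 0, 0, 0, 0.028], [0, 0, -0.03, 0, 0, 0, 0.028], [0.02, -0.03, -0.02, 0, 0, 0, 0.028], [0.02, -0.035, 0, 0, 0, 0, 0.028], [0.02, -0.035, 0, 0, 0, 0, 0.028], [0.03, -0.02, 0, 0, 0, 0, 0.028], [0.04, 0, 0, 0, 0, 0, 0.028], [0.04, 0, 0, 0, 0, 0, 0.028], [0.03, 0, 0, 0, 0, 0, 0.028], [0, 0, 0, 0, 0, 0, 0.028]],
  ],
)

```text
time_s: 17.15
tool_pos: [0.6016, 0.0937, 0.228]
tool_rot: [-179.9, -0.2, 52.0]
force: [-0.4, 0.5, 0.6]
grip_width: 0.028
grasp_force: 0.0
```

```bash
python3 - <<'E'
from plan import *
o=get_obs(); print(o['tool_pos'],o['tool_rot'],o['force'],o['grip_width'],o['time_s'])
t=[]
for c,b in(('scene',(155,130,255,205)),('top',(320,160,420,235))):
    r=read_camera(c); np.savez(f'{c}3.npz',K=r['intrinsics'],V=r['view'],f=r['frame'])
    t.append(cv2.resize(r['frame'][b[1]:b[3],b[0]:b[2]],(400,300),interpolation=cv2.INTER_CUBIC))
cv2.imwrite('pics/end.png',np.hstack(t)[:,:,::-1])
E
```

```text
[0.60155924 0.09371753 0.2280041 ] [-179.91727994   -0.20946623   51.95679716] [-0.44559076  0.50604015  0.62298375] 0.02798013888073442 17.15
```

View pics/end.png

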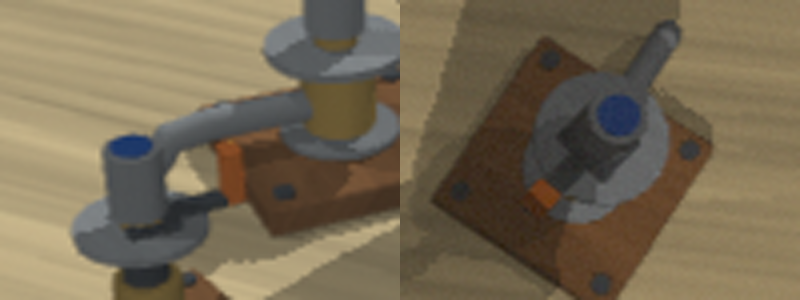

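The scene panel shows the clip's bar running level into the groove, with the tab upright at (230,172). The top panel shows the tab at (543,195), lined up radially with the blue dot. I'll check the tab position numerically against the fitted axis.

```bash
python3 - <<'E'
from look import *
rois={'scene':(200,158,224,188),'top':(345,198,368,220)}; vs=[]
for c in rois:
    K,V,f=load(c,'3'); l,t,r,b=rois[c]; h=cv2.cvtColor(f,cv2.COLOR_RGB2HSV)[t:b,l:r].astype(int)
    m=(h[...,0]<14)&(h[...,1]>190 if c=='scene' else h[...,1]>185); vs.append((K,V,m.astype(float),np.ones_like(m),rois[c])); print(m.sum())
TAB=[box(-6,6,-8,8,4,36)]
T=lambda x:(lambda P:P@Rz(-.67).T+[x[0],x[1],x[2]])
for s in([.568,-.141,.107],[.565,-.138,.112]):
    x,fv=fit(vs,TAB,T,s,[.004,.004,.006]); d=np.array([.784,-.621]); l=np.array([.621,.784]); e=np.array([.6134,-.1768])-x[:2]
    print(x.round(4),round(fv,1),'tab to axis along %.4f lateral %.4f'%(e@d,e@l))
# tilt of tab in scene image vs vertical
K,V,m,_,roi=vs[0]; y,xx=np.nonzero(m); rows=np.unique(y); cx=[xx[y==q].mean() for q in rows]; s=np.polyfit(rows,cx,1)[0]
p=proj(K,V,[[.568,-.141,.11],[.568,-.141,.14]]); print('slope seen',s,'vertical',(p[1,0]-p[0,0])/(p[1,1]-p[0,1]))
E
```

```text
0
23
[ 0.5672 -0.1412  0.1124] 146.0 tab to axis along 0.0583 lateral 0.0008
[ 0.5657 -0.1409  0.1149] 146.1 tab to axis along 0.0597 lateral 0.0014Traceback (most recent call last):
  File "<stdin>", line 12, in <module>
    raise TypeError("expected non-empty vector for x")
TypeError: expected non-empty vector for x
```

```bash
python3 - <<'E'
from look import *
rois={'scene':(200,158,224,188),'top':(345,198,368,220)}; vs=[]
for c in rois:
    K,V,f=load(c,'3'); l,t,r,b=rois[c]; g=f[t:b,l:r].astype(int)
    h=cv2.cvtColor(f,cv2.COLOR_RGB2HSV)[t:b,l:r].astype(int)
    print(h[15,12],h[5,5],h[11,9])
    m=(h[...,0]<13)&(g[...,0]-g[...,2]>75)&(h[...,1]>165); m=cv2.morphologyEx(m.astype(np.uint8),cv2.MORPH_OPEN,np.ones((3,3)))>0; vs.append((K,V,m.astype(float),np.ones_like(m),rois[c])); print(m.sum())
TAB=[box(-6,6,-8,8,4,36)]
T=lambda x:(lambda P:P@Rz(-.67).T+[x[0],x[1],x[2]])
for s in([.568,-.141,.107],[.565,-.138,.112]):
    x,fv=fit(vs,TAB,T,s,[.004,.004,.006]); d=np.array([.784,-.621]); l=np.array([.621,.784]); e=np.array([.6134,-.1768])-x[:2]
    print(x.round(4),round(fv,1),'tab to axis along %.4f lateral %.4f'%(e@d,e@l))
K,V,m,_,roi=vs[0]; y,xx=np.nonzero(m); rows=np.unique(y); cx=[xx[y==q].mean() for q in rows]; s=np.polyfit(rows,cx,1)[0]
p=proj(K,V,[[.568,-.141,.11],[.568,-.141,.14]]); print('slope seen',s,'vertical',(p[1,0]-p[0,0])/(p[1,1]-p[0,1]))
E
```

```text
[ 12 182 118] [105  12  84] [ 13 130 116]
67
[11 32 63] [13 89 60] [ 11 188 103]
0
[ 0.569  -0.1407  0.1063] 100.5 tab to axis along 0.0572 lateral -0.0007
[ 0.569  -0.1403  0.1071] 100.8 tab to axis along 0.0575 lateral -0.0011
slope seen 0.14835164835164805 vertical 0.08718212382775405
```

```bash
python3 -c "
from cell import *
print(sign_off())"
```

```text
the job is handed in; nothing more can be done
None
```

I pushed the clip into the small tap's groove until it snapped over and stopped against the neck, with push forces around 5 N at most; then I let go, pulled clear and handed it in at about 17 s. The final tab-position check was rough: one camera only, and tilt up to about 3° by geometry. The judging result was not shown.

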